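Couple the grease coupler onto a stage's tilted nipple and hold it

TASK

Pull the grease coupler up off the plug of its parking stand, where it is held by a snap fit, and press it squarely, mouth first, onto the tilted grease nipple of the linear stage until it snaps over it. Then keep pushing against the spring of the nipple's valve pin until the coupler's mouth is fully home against the nipple's flange, and finish while still gripping it and holding it there: let go and the spring pushes it back. Leave the hex key, the marker and the small bottle where they are.

Things in the scene. Friction and masses are not known exactly. Their poses are not given: they have to be found in the camera images.
- coupler_grip (a point): Loose steel grease coupler, 85 mm long, about 0.18 kg, round about its z axis (mouth to closed end): a collar 34 mm in diameter over the 30 mm next to the mouth, then a plain round grip 28 mm in diameter from 32 to 80 mm, black bands at the closed end. Starts upright, mouth down, on the stand. This point: on the axis, mid grip, 56 mm from the mouth.
- coupler_mouth (a point): Centre of the coupler's mouth plane, which seats on a flange; z points along its axis to the closed end. The bore behind it is 25 mm wide and 30 mm deep, with a rounded snap ridge inside, 17 mm wide at its narrowest, centred 7 mm in from the mouth.
- park_seat (a point): Parking stand, fixed: grey round foot 84 mm across, a flange 32 mm across, and on it an upright brass plug 15 mm in diameter, 22 mm tall, inside the coupler at the start. This point: centre of the flange's top face, 40 mm above the bench, where the mouth rests; z up. Sprung balls in the plug hold the coupler: 9 to 14 N to pull off, within the first 9 mm of lift.
- nipple_seat (a point): Centre of the outer face of the nipple's flange (32 mm across), 85 mm above the bench. z points out along the brass nipple, 0.5 rad (29 degrees) off vertical. The nipple is 15 mm in diameter and 30 mm long from this face, its end tapered to 9 mm. Mouth at height d along z: sprung balls resist from d = 14 mm (9 to 14 N), it has snapped at 6 mm and is fully home at 0.
- stage: Linear stage that bears the nipple, fixed to the bench: steel rail 180 mm long along its y, aluminium carriage 60 x 96 mm in the middle, top 52 mm above the bench. Origin under the rail's middle; -x is its front, to which the nipple leans.
- valve_pin (a joint): Sprung valve pin, 7 mm across, that stands 5.5 mm out of the nipple's end; its joint reads how far it is pressed in (m), 0 when free. The coupler pressed fully home holds it at 0.0055. Its spring takes 2 N at first and 13 N at 0.0055.
- hex_key5: Bystander: steel hex key, 89 x 34 x 7 mm, lying near the bench's front edge; the origin is under its centre.
- marker_black: Bystander: felt marker with a black cap, 132 mm long, 15 mm high, lying near the bench's front edge; the origin is under its centre.
- bottle_small: Bystander: small bottle with a screw cap, 42 mm wide, 86 mm tall, standing behind the work; the origin is under its centre.
Things that resemble listed ones, but are neither listed nor needed, are in the scene too. Of the things that look like the part that bears park_seat, take the one that is farthest to the robot's left at the start.

How it is judged:
On the way, in this order (a step that is already met when the one before it is completed fails the run):
1. the coupler is pulled off the parking plug and lifted clear of it (distance between coupler_mouth and park_seat above 0.035 m and height (world z) of coupler_mouth above 0.06 m), for 0.1 s.
2. the coupler has snapped over the nipple (x of coupler_mouth in the frame of nipple_seat between -0.003 and 0.003 m and y of coupler_mouth in the frame of nipple_seat between -0.003 and 0.003 m and z of coupler_mouth in the frame of nipple_seat below 0.0065 m and angle between the z axis of coupler_mouth and the z axis of nipple_seat, either way round below 0.12 rad), for 0.05 s.
At the end, for the whole second after the job is handed in: The coupler sits squarely on the nipple (axes within 0.12 rad and 3 mm), its mouth within 2 mm of the flange, the valve pin held pressed in by more than 3.5 mm, and the gripper still holds the coupler (over 2 N), through the last second (x of coupler_mouth in the frame of nipple_seat between -0.003 and 0.003 m and y of coupler_mouth in the frame of nipple_seat between -0.003 and 0.003 m and z of coupler_mouth in the frame of nipple_seat below 0.002 m and angle between the z axis of coupler_mouth and the z axis of nipple_seat, either way round below 0.12 rad and value of joint valve_pin above 0.0035 m and contact force between the fingers and coupler above 2 N); the arm keeps its last pose, push and grip.
It fails at once if the hex key is moved by more than 30 mm (distance of hex_key5 from where it was at the start of the episode above 0.03 m).
It fails at once if the marker is moved by more than 30 mm (distance of marker_black from where it was at the start of the episode above 0.03 m).
It fails at once if the small bottle is moved by more than 30 mm (distance of bottle_small from where it was at the start of the episode above 0.03 m).
It also fails if it takes over 42 s, if anything falls off the work surface, if the arm or the gripper's body presses on something with over 40 N, if the wrist force passes 120 N, or if a joint passes its speed limit or range.

ROBOT

A 6-joint arm with a two-finger parallel gripper is mounted at the origin on a cart in front of the work surface, level with it; the furniture and walls round the work are solid. World frame = base frame: x ahead of the robot, y to its left, z up, the work surface at z = 0. Lengths are in m, angles in rad, forces in N, time in s.
With the tool pointing down it reaches from about 0.275 to 0.825 m from the base axis. Payload 5.2 kg.
Tool frame: the origin (TCP) lies on the centre line of the jaws, within the pads' length; the fingertips stand 25 mm ahead of it and the grasp point (between the pads) lies 6 mm ahead of it; z points along the fingers, y is the line along which they close (so a half turn about z gives the same grasp; the last joint's range is limited). The gripper opens to 93 mm and grips with 3 to 60 N. Pads are 15 mm wide; open, the fingers measure 128 mm over their backs; the gripper's body (75 mm by 188 mm) begins 65 mm behind the grasp point.
Start: joints at [-1.321, 0.259, 1.535, -0, 1.348, -0.203], TCP at [0.241, -0.495, 0.244] pointing down, gripper open.
Joint ranges: [-3.14, 3.14], [-0.91, 2.08], [0.19, 2.58], [-1.22, 4.36], [0.22, 2.71], [-3.12, 3.12]. Speed limits (rad/s): [2.57, 2.57, 3.14, 3.14, 3.14, 3.14].

INTERFACE

Orientations are given as a unit quaternion [x, y, z, w].
In Python, from cell import arm gives the robot as it stands. Calls block until the motion is done:
- arm.movep(position, orientation): joint-space move of the TCP to a pose.
- arm.line_to(position, ori=None, feed=0.15, f_stop=None): straight line of the TCP; ori=None keeps the orientation; feed is the mean speed in m/s. With f_stop (N) it stops when the force on the tool has changed by that much, and returns True; else False.
- arm.goto_joints(angles): joint-space move.
- arm.gripper_to(opening, effort=None): opening from 0.0 (shut) to 1.0 (fully open); effort is the grip in N (None keeps the last); returns when the fingers have stopped.
- arm.hold(seconds).
- arm.inverse_kinematics(position, orientation): joint angles nearest the present ones, or None.
- arm.camera(name): name is "scene" or "top" or "wrist"; returns (picture, depth): 420x560x3 uint8, red, green, blue; 420x560 float32, m along the optical axis (not along the pixel's ray), 0 where there is no reading.
- arm.camera_params(name): a dict with "fx", "fy", "cx", "cy" (pixels), "R" (3x3) and "t" (3): a world point X has camera coordinates R X + t. Camera axes: x right, y down, z forward; pixel columns grow to the right and rows downward; lengths in m; the calibration is good to about 2 mm. A picture is of the moment at which its call begins: read the wrist's pose just before it. camera_params takes no time and is no camera call; for the wrist camera it gives the pose at the moment of the call.
A pose or a line that the arm cannot do raises arm.Unreachable and nothing moves.
- arm.hand_in(): hands the job in; it is judged then, once.
Readings, each from a call of its own:
- arm.read_time_s(): time.
- arm.read_joint_positions(): joint angles.
- arm.read_dq(): joint speeds.
- arm.read_effort(): joint torques, N m.
- arm.read_eef_pos(): TCP position.
- arm.read_tool_rot(): TCP orientation.
- arm.read_ft_force(): force on the tool from outside, world axes, zero at the start.
- arm.read_wrist_torque(): the same for the moment, N m.
- arm.read_width(): opening from 0.0 (shut) to 1.0 (fully open).
- arm.read_gripper_force(): force on a finger pad.
Only numpy, scipy, OpenCV 4.12 (cv2) and the standard library are available. Lean on these libraries where they do the work, as an engineer would, in place of code of your own. Each camera call takes 0.05 s, during which the arm holds its last target. There are 200 camera calls.

## Working session

There is one attempt and no reset: what is moved stays moved. The work goes in short steps, each a Python script; the robot and the scene stay as the last script left them, time stands still between calls to the robot, and variables do not carry over. Pictures are saved under pics/ and viewed, at most 10 in all, crops included, and the job is handed in when it is done.

```bash
mkdir -p pics; ls
cat > h.py <<'E'
import numpy as np, cv2
from cell import arm
from scipy.spatial.transform import Rotation as Rn
def snap(n,tag):
    p=arm.camera_params(n); im,d=arm.camera(n)
    np.savez(f'pics/{tag}.npz',im=im,d=d,**{k:np.array(v) for k,v in p.items()})
    cv2.imwrite(f'pics/{tag}.png',im[:,:,::-1]); return im,d,p
def load(tag): return np.load(f'pics/{tag}.npz')
def pts(q):
    d=q['d'];v,u=np.mgrid[:d.shape[0],:d.shape[1]]
    c=np.stack([(u-q['cx'])/q['fx']*d,(v-q['cy'])/q['fy']*d,d],-1)
    return (c-np.array(q['t']))@np.array(q['R'])
def ray(q,u,v):
    R=np.array(q['R']);o=-R.T@np.array(q['t'])
    return o,R.T@np.array([(u-q['cx'])/q['fx'],(v-q['cy'])/q['fy'],1.])
def onz(q,u,v,z):
    o,r=ray(q,u,v);return o+r*(z-o[2])/r[2]
E
python3 - <<'E'
from h import *
for n in('scene','top'):
    im,d,p=snap(n,n+'0');print(n,p)
print(arm.read_time_s())
E
```

```text
pics
scene {'fx': 527.3426390700114, 'fy': 527.3426390700114, 'cx': 280.74650608120015, 'cy': 211.3825457685427, 'R': array([[-0.49675068, -0.86789182,  0.00159421],
       [-0.36600192,  0.20782034, -0.90711262],
       [ 0.78694432, -0.4511923 , -0.42088497]]), 't': array([0.19496102, 0.31863145, 1.04491102])}
top {'fx': 397.4861516429393, 'fy': 397.4861516429393, 'cx': 287.41498175509105, 'cy': 208.23999265019572, 'R': array([[ 1.01912648e-02, -9.99947979e-01,  4.21239129e-04],
       [-9.94403326e-01, -1.01790542e-02, -1.05158982e-01],
       [ 1.05157800e-01,  6.52821444e-04, -9.94455334e-01]]), 't': array([-0.07699723,  0.56365531,  0.93678554])}
0.1
```

View pics/scene0.png

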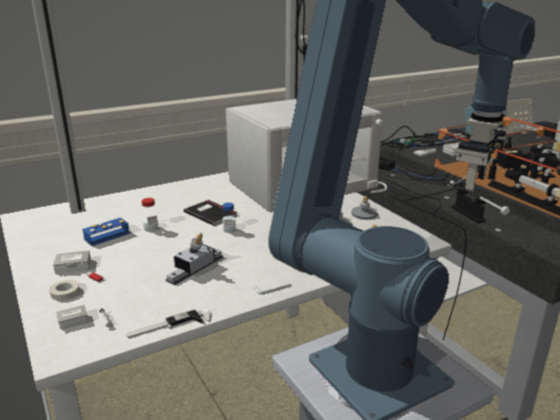

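View pics/top0.png

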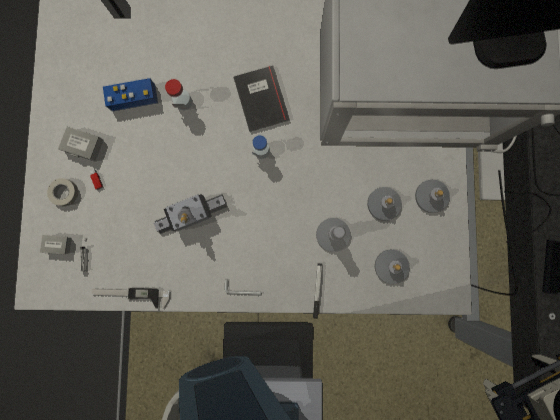

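The scene view shows the stage at (195,262) with the rest of the right half hidden by the arm. The top view shows four stands: (334,235), topped by a grey cylinder, and three bare brass plugs at (387,202), (434,194) and (395,265). The leftmost one, (334,235), is mine and carries the coupler. The stage is at (188,213) with its nipple at (183,215).

Run:
```python
from h import *
q=load('top0');P=pts(q);im=q['im']
a=cv2.resize(im[195:285,295:385],(400,400),interpolation=2);b=cv2.resize(im[170:260,140:230],(400,400),interpolation=2)
cv2.imwrite('pics/crop1.png',np.hstack([a,b])[:,:,::-1])
def reg(u0,u1,v0,v1,z0,z1):
    p=P[v0:v1,u0:u1].reshape(-1,3);m=(p[:,2]>z0)&(p[:,2]<z1);s=p[m];
    if len(s): print(z0,z1,len(s),s.mean(0).round(4),s.min(0).round(4),s.max(0).round(4), ((s.min(0)+s.max(0))/2).round(4))
print('coupler');[reg(305,370,205,265,*z) for z in((.006,.03),(.035,.05),(.06,.118),(.119,.135))]
print('stage');[reg(145,235,180,250,*z) for z in((.012,.04),(.045,.06),(.062,.13),(.1,.13))]
# rail/carriage orientation
p=P[180:250,145:235].reshape(-1,3)
for z0,z1 in((.01,.045),(.046,.058)):
    s=p[(p[:,2]>z0)&(p[:,2]<z1)][:,:2].astype(np.float32); print(cv2.minAreaRect(s*1000))
print('bottle');reg(245,280,130,165,.07,.1)
print('cabinet');reg(330,460,100,146,.1,.9)
```

```text
coupler
0.006 0.03 704 [ 0.5022 -0.1823  0.0111] [ 0.4302 -0.2741  0.006 ] [ 0.5766 -0.1423  0.0284] [ 0.5034 -0.2082  0.0172]
0.035 0.05 6 [ 0.4982 -0.1694  0.046 ] [ 0.4904 -0.1728  0.0409] [ 0.5068 -0.1679  0.0497] [ 0.4986 -0.1703  0.0453]
0.06 0.118 64 [ 0.4992 -0.1757  0.0805] [ 0.4875 -0.1983  0.065 ] [ 0.5176 -0.1679  0.1179] [ 0.5026 -0.1831  0.0915]
0.119 0.135 129 [ 0.5029 -0.1839  0.1232] [ 0.4905 -0.198   0.1191] [ 0.5169 -0.1714  0.1273] [ 0.5037 -0.1847  0.1232]
stage
0.012 0.04 372 [0.5498 0.1606 0.0216] [0.5065 0.0832 0.0121] [0.5949 0.2558 0.0398] [0.5507 0.1695 0.026 ]
0.045 0.06 836 [0.5519 0.168  0.0515] [0.5077 0.1152 0.0459] [0.5946 0.2231 0.0596] [0.5511 0.1691 0.0527]
0.062 0.13 174 [0.5398 0.1623 0.0924] [0.5201 0.1493 0.0625] [0.5614 0.1779 0.1207] [0.5408 0.1636 0.0916]
0.1 0.13 53 [0.5293 0.1595 0.109 ] [0.5201 0.1519 0.1002] [0.539  0.1691 0.1207] [0.5295 0.1605 0.1104]
((544.553466796875, 166.23828125), (55.214725494384766, 180.21322631835938), 29.817665100097656)
((550.71826171875, 169.73922729492188), (59.929588317871094, 96.89423370361328), 22.525156021118164)
bottle
0.07 0.1 176 [ 0.7115 -0.0047  0.085 ] [ 0.6956 -0.0199  0.0703] [0.7278 0.0108 0.0899] [ 0.7117 -0.0046  0.0801]
cabinet
0.1 0.9 2463 [ 0.7272 -0.2555  0.2637] [ 0.721  -0.4012  0.1015] [ 0.7472 -0.1498  0.2931] [ 0.7341 -0.2755  0.1973]
```

View pics/crop1.png

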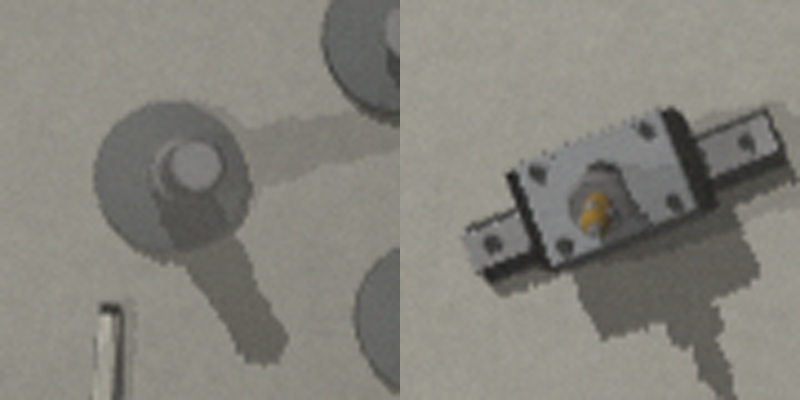

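The crop confirms it: the left half shows the grey closed end at (195,165) above its own flange and foot, with no brass showing. The right half shows the brass nipple at (595,213) on the carriage. Coupler top z reads 0.123 against 0.125 expected, and the carriage is 60x97 at 52 mm, so both agree. Next I'll move over the coupler.

```bash
cat >> h.py <<'E'
def ori(z,y):  # quat with tool z, tool y approx
    z=np.array(z,float);z/=np.linalg.norm(z);y=np.array(y,float);y-=z*(y@z);y/=np.linalg.norm(y)
    return Rn.from_matrix(np.stack([np.cross(y,z),y,z],1)).as_quat()
E
python3 - <<'E'
from h import *
print(Rn.from_quat(arm.read_tool_rot()).as_matrix().round(2))
th=np.radians(22.5);n=np.array([-np.sin(.5)*np.cos(th),-np.sin(.5)*np.sin(th),np.cos(.5)])
seat=np.array([.55,.169,.085])
for s in(1,-1):
  y=s*np.array([-np.sin(th),np.cos(th),0])
  print(s,arm.inverse_kinematics(seat+n*.05,ori(-n,y)),arm.inverse_kinematics(seat+n*.15,ori(-n,y)),arm.inverse_kinematics([.503,-.184,.25],ori([0,0,-1],y)))
  y2=s*np.array([0,1,0]);print(arm.inverse_kinematics([.503,-.184,.25],ori([0,0,-1],y2)))
R0=Rn.from_quat(arm.read_tool_rot()).as_matrix(); p=arm.camera_params('wrist');
Rc=np.array(p['R']);o=-Rc.T@p['t'];print('cam in tool',R0.T@(o-arm.read_eef_pos()),(R0.T@Rc.T).round(3))
s=1 if R0[1,1]>0 else -1
arm.movep([.48,-.184,.26],ori([0,0,-1],[0,s,0]));snap('wrist','w1');print(arm.read_time_s(),arm.read_joint_positions())
E
```

```text
[[ 0.9   0.44 -0.  ]
 [ 0.44 -0.9   0.  ]
 [ 0.   -0.   -1.  ]]
1 [-0.03655684  0.16079933  2.10966028  0.47219818  0.45413609 -2.38304223] [-0.09775307 -0.06596392  2.08350032  0.3552245   0.7066418  -2.2839968 ] [-5.59061536e-01  2.28431509e-01  1.55905691e+00 -4.44089210e-16
  1.35410423e+00 -2.52255694e+00]
[-5.59061536e-01  2.28431509e-01  1.55905691e+00 -4.44089210e-16
  1.35410423e+00 -2.12985786e+00]
-1 [-0.03655684  0.16079933  2.10966028  0.47219818  0.45413609  0.75855043] [-0.09775307 -0.06596392  2.08350032  0.3552245   0.7066418   0.85759585] [-5.59061536e-01  2.28431509e-01  1.55905691e+00 -4.44089210e-16
  1.35410423e+00  6.19035709e-01]
[-5.59061536e-01  2.28431509e-01  1.55905691e+00 -4.44089210e-16
  1.35410423e+00  1.01173479e+00]
cam in tool [ 0.07411393 -0.00043918 -0.14101817] [[-0.    -0.963 -0.268]
 [ 1.    -0.    -0.   ]
 [ 0.    -0.268  0.963]]
1.6083 [-5.84850885e-01  1.83139355e-01  1.59212645e+00 -3.51200439e-04
  1.36644275e+00  9.86930310e-01]
```

View pics/w1.png

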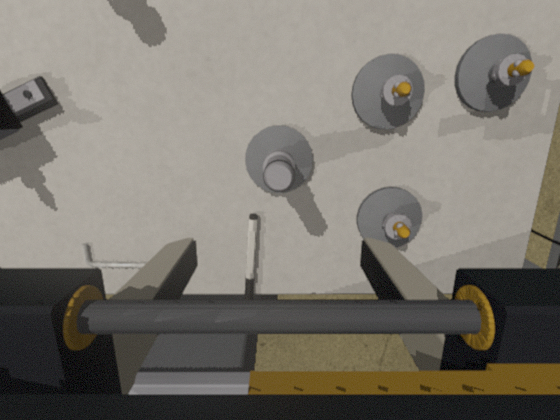

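Run:
```python
from h import *
q=load('w1');P=pts(q)
m=(P[...,2]>.1)&(P[...,2]<.14)&(abs(P[...,0]-.503)<.04)&(abs(P[...,1]+.184)<.04)
n,l,s,c=cv2.connectedComponentsWithStats(m.astype(np.uint8))
for i in range(1,n):
  if s[i,4]>50: print(s[i],c[i],onz(q,*c[i],.125),P[l==i].mean(0),np.median(P[l==i][:,2]),(P[l==i].max(0)+P[l==i].min(0))/2)
top=m&(P[...,2]>np.percentile(P[m][:,2],60)-.002)
print(cv2.minEnclosingCircle(P[top][:,:2].astype(np.float32)*1000),cv2.fitEllipse(max(cv2.findContours(top.astype(np.uint8),0,1)[0],key=len)))
```

```text
[263 158  32  34 845] [278.67455621 174.75502959] [ 0.50443073 -0.18473411  0.125     ] [ 0.50401588 -0.18473596  0.12272398] 0.12421743538347291 [ 0.50260604 -0.1846021   0.11352863]
((502.83331298828125, -184.95669555664062), 12.885701179504395) ((278.64031982421875, 176.21261596679688), (26.52853012084961, 26.802980422973633), 108.90216064453125)
```

The wrist view shows the coupler end at (279,175) at the expected height, and the marker at (252,250). Axis is (0.5035, -0.1848). Now I'll grasp, pull off and move to look at the nipple.

Run:
```python
from h import *
o=ori([0,0,-1],[0,-1,0]); x,y=.5035,-.1848
arm.movep([x,y,.19],o)
print(arm.line_to([x,y,.102],feed=.08,f_stop=15),arm.read_eef_pos())
arm.gripper_to(0.0,60);print('w',arm.read_width(),arm.read_gripper_force(),arm.read_ft_force())
arm.line_to([x,y,.125],feed=.04);print(arm.read_eef_pos(),arm.read_ft_force())
arm.line_to([x,y,.24],feed=.15);print(arm.read_eef_pos(),arm.read_ft_force(),arm.read_width())
arm.movep([.45,.165,.27],o);arm.hold(.2);snap('wrist','w2');print(arm.read_time_s(),arm.read_eef_pos(),arm.read_width())
```

```text
False [ 0.5038802  -0.1850428   0.10253067]
w 0.29382771142455605 59.999937415122986 [ 0.38247127 -0.528098   -0.13548996]
[ 0.50335842 -0.18467875  0.12517099] [-0.00568998  0.4519258  -2.50273201]
[ 0.50293045 -0.18447284  0.23896434] [ 0.24618897 -0.01629185 -1.68278353] 0.29243142875245365
7.525 [0.45042931 0.16418307 0.26982678] 0.29406450090778635
```

View pics/w2.png

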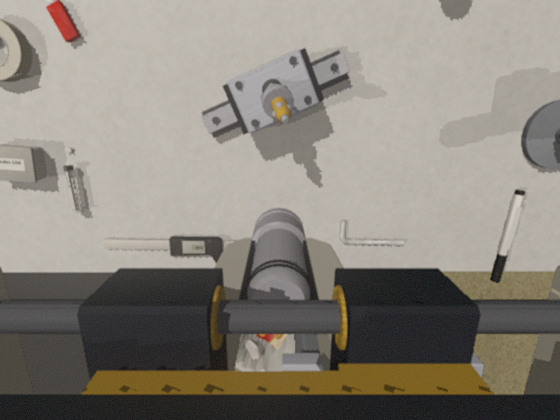

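The coupler is held at (280,240) and off its plug. The nipple is in clear view, brass at (281,106), on the carriage at (275,95). Next I measure the stage yaw and the nipple axis.

```bash
cat > m.py <<'E'
import sys
from h import *
from scipy.optimize import least_squares
def meas(tag):
    q=load(tag);P=pts(q);im=q['im'];R=P[...,:2]-[.55,.169]
    near=(np.hypot(R[...,0],R[...,1])<.12)
    c=near&(abs(P[...,2]-.052)<.004);print('top z',np.median(P[c][:,2]))
    cn=max(cv2.findContours(c.astype(np.uint8),0,1)[0],key=cv2.contourArea)[:,0]
    w=np.array([onz(q,u,v,.052)[:2] for u,v in cn])
    r=cv2.minAreaRect((w*1000).astype(np.float32));print('carriage',r)
    hsv=cv2.cvtColor(im,cv2.COLOR_RGB2HSV)
    b=near&(hsv[...,1]>110)&(hsv[...,0]>8)&(hsv[...,0]<32)&(P[...,2]>.07)
    B=P[b];vv,uu=np.nonzero(b);print('brass',b.sum(),uu.min(),uu.max(),vv.min(),vv.max(),B.min(0).round(4),B.max(0).round(4))
    a=r[2] if r[1][0]<r[1][1] else r[2]-90
    th=np.radians(a);n=np.array([-np.sin(.5)*np.cos(th),-np.sin(.5)*np.sin(th),np.cos(.5)])
    def f(p):
        d=B-[p[0],p[1],.085];h=d@n;e=np.linalg.norm(d-h[:,None]*n,axis=1)-.0075
        return np.where((h>0)&(h<.022),e,0)
    s=least_squares(f,[.548,.168],loss='soft_l1',f_scale=.001,diff_step=1e-3);seat=np.array([*s.x,.085]);d=B-seat;h=d@n
    print('yaw',a,'seat',s.x,'rms',np.sqrt(np.mean(f(s.x)**2)),'h range',h.min(),h.max())
    # image axis check: predicted axis pixels vs brass mask mid
    K=lambda X:(lambda c:(q['fx']*c[0]/c[2]+q['cx'],q['fy']*c[1]/c[2]+q['cy']))(q['R']@X+q['t'])
    print('px seat/20/30/35.5',[np.round(K(seat+n*k),1) for k in(0,.02,.03,.0355)])
    off=(Rn.from_euler('z',-a,degrees=True).as_matrix()@(seat-[r[0][0]/1000,r[0][1]/1000,0]));print('seat in stage',off)
    return seat,n
if __name__=='__main__':
    t=sys.argv[1];meas(t)
    q=load(t);cv2.imwrite('pics/crop_'+t+'.png',cv2.resize(q['im'][40:150,200:350],(750,550),interpolation=2)[:,:,::-1])
    # coupler in hand: mouth edge
    P=pts(q);T=np.array(arm.read_eef_pos());Rt=Rn.from_quat(arm.read_tool_rot()).as_matrix()
    L=(P-T)@Rt;m=(abs(L[...,0])<.03)&(abs(L[...,1])<.03)&(L[...,2]>.03)&(L[...,2]<.08)
    for a,b in((.035,.045),(.045,.055),(.055,.065)):
        s=L[m&(L[...,2]>a)&(L[...,2]<b)]
        if len(s):print('coupler tool',a,len(s),s.min(0).round(4),s.max(0).round(4))
E
python3 m.py w2
```

```text
top z 0.05162881158423043
carriage ((549.7199096679688, 169.63819885253906), (59.45290756225586, 95.06505584716797), 22.766101837158203)
brass 12074 81 493 97 409 [0.4436 0.1215 0.0877] [0.5425 0.206  0.4108]
yaw 22.766101837158203 seat [0.55004008 0.17072111] rms 0.00015224858186203944 h range 0.0067603046637705 0.2984009713355588
px seat/20/30/35.5 [array([271.5,  89.1]), array([275.2,  97.7]), array([277.2, 102.3]), array([278.4, 104.9])]
seat in stage [0.00071428 0.00087465 0.085     ]
coupler tool 0.035 251 [ 0.0036 -0.0162  0.035 ] [0.0162 0.0162 0.0449]
coupler tool 0.045 165 [ 0.0029 -0.0163  0.045 ] [0.0164 0.0164 0.055 ]
coupler tool 0.055 183 [ 0.0037 -0.0162  0.055 ] [0.016 0.016 0.063]
```

```bash
sleep 1; ls -la pics/crop_w2.png
```

```text
-rw-r--r-- 1 agent agent 358904 Dec  1 19:43 pics/crop_w2.png
```

View pics/crop_w2.png

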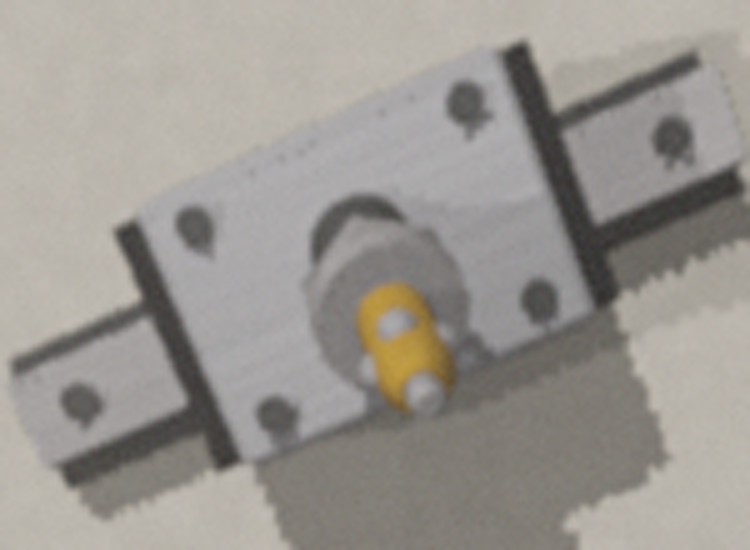

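The close crop shows the pin at image (285.6,118.6) and the flange face round (277,102). My brass mask also caught the gripper's orange parts, so I'll limit it by height and refit.

```bash
sed -i 's/(P\[...,2\]>.07)$/(P[...,2]>.088)\&(P[...,2]<.106)\&(R[...,0]>-.06)/; s/return np.where.*/return e/' m.py
python3 m.py w2
python3 - <<'E'
from h import *
q=load('w2');th=np.radians(22.77);n=np.array([-np.sin(.5)*np.cos(th),-np.sin(.5)*np.sin(th),np.cos(.5)])
X=onz(q,285.6,118.6,.085+.0355*n[2]);print('pin->seat',X,X-n*.0355)
P=pts(q);R=P[...,:2]-[.54,.165]
D=(P-[.54,.165,.085])@n
m=(np.hypot(R[...,0],R[...,1])<.03)
for k in range(90,126,3): print(k,P[k,278].round(4),D[k,278].round(4))
E
```

```text
top z 0.05162881158423043
carriage ((549.7199096679688, 169.63819885253906), (59.45290756225586, 95.06505584716797), 22.766101837158203)
brass 87 272 286 97 111 [0.5294 0.1571 0.0892] [0.5425 0.1703 0.1058]
yaw 22.766101837158203 seat [0.54956033 0.17056272] rms 0.0018602124288692272 h range 0.007892088284986613 0.027614780289489535
px seat/20/30/35.5 [array([271.7,  89.6]), array([275.4,  98.2]), array([277.4, 102.9]), array([278.6, 105.5])]
seat in stage [0.00021062 0.00091425 0.085     ]
coupler tool 0.035 251 [ 0.0036 -0.0162  0.035 ] [0.0162 0.0162 0.0449]
coupler tool 0.045 165 [ 0.0029 -0.0163  0.045 ] [0.0164 0.0164 0.055 ]
coupler tool 0.055 183 [ 0.0037 -0.0162  0.055 ] [0.016 0.016 0.063]
pin->seat [0.52264323 0.15768298 0.11615418] [0.53833643 0.16427012 0.085     ]
90 [0.5488 0.1645 0.0909] 0.0014
93 [0.5462 0.1645 0.0888] 0.0007
96 [0.5436 0.1645 0.0873] 0.0005
99 [0.5405 0.1645 0.0944] 0.0081
102 [0.5374 0.1645 0.1038] 0.0177
105 [0.5346 0.1645 0.1059] 0.0208
108 [0.532  0.1645 0.1081] 0.0239
111 [0.5293 0.1645 0.1119] 0.0285
114 [0.5267 0.1645 0.1101] 0.028
117 [0.524  0.1645 0.11  ] 0.0291
120 [0.5213 0.1645 0.1068] 0.0274
123 [ 0.5166  0.1646 -0.    ] -0.0642
```

```bash
sed -i 's/\[.548,.168\]/[.538,.164]/' m.py; python3 m.py w2|sed -n 3,6p
python3 - <<'E'
from h import *
q=load('w2');th=np.radians(22.77);n=np.array([-np.sin(.5)*np.cos(th),-np.sin(.5)*np.sin(th),np.cos(.5)])
X=onz(q,285.2,118.2,.085+.0355*n[2]);print('pin->seat',X-n*.0355)
P=pts(q);S=np.array([.539,.164,.085]);D=(P-S);h=D@n;r=np.linalg.norm(D-h[...,None]*n,axis=-1)
m=(abs(h)<.003)&(r<.03);F=P[m];print(m.sum(),np.median(h[m]))
c=F.mean(0);u,s,v=np.linalg.svd(F-c);print('plane normal',v[2]*np.sign(v[2,2]),n)
hull=cv2.convexHull(np.argwhere(m)[:,::-1].astype(np.int32))[:,0]
o=-q['R'].T@q['t'];W=[]
for a,b in hull:
  _,d=ray(q,a,b);W.append(o+d*((S-o)@n)/(d@n))
ex=np.cross([0,1,0],n);ex/=np.linalg.norm(ex);ey=np.cross(n,ex);W=np.array(W)-S
c,r=cv2.minEnclosingCircle((np.stack([W@ex,W@ey],1)*1000).astype(np.float32));print('flange',S+(ex*c[0]+ey*c[1])/1000,r)
E
```

```text
brass 87 272 286 97 111 [0.5294 0.1571 0.0892] [0.5425 0.1703 0.1058]
yaw 22.766101837158203 seat [0.53669556 0.16406131] rms 0.00024105974176038777 h range 0.0009987368575752817 0.020721428862078204
px seat/20/30/35.5 [array([278.4, 103.5]), array([282.4, 112.7]), array([284.6, 117.7]), array([285.8, 120.5])]
seat in stage [-0.01416774 -0.00010237  0.085     ]
pin->seat [0.53868322 0.16463017 0.085     ]
483 0.0005969413900030965
plane normal [-0.41455431 -0.17917893  0.89221053] [-0.44206195 -0.18555343  0.87758256]
flange [0.53817158 0.16454887 0.08469875] 16.22804832458496
```

Three independent estimates agree within 2 mm: cylinder (0.5367,0.1641), pin ray (0.5387,0.1646), flange circle (0.5382,0.1645, r 16.2 vs 16). I take (0.538,0.1645). I'll go to a 50 mm stand-off on the axis and check once in the same wrist view.

```bash
cat >> h.py <<'E'
th=np.radians(22.77);n=np.array([-np.sin(.5)*np.cos(th),-np.sin(.5)*np.sin(th),np.cos(.5)])
O=ori(-n,[np.sin(th),-np.cos(th),0]);RT=Rn.from_quat(O).as_matrix()
S=np.array([.538,.1645,.085])
def at(d,off=(0,0)): return S+n*(d+.062)+RT[:,0]*off[0]+RT[:,1]*off[1]
def rel(p): e=(np.array(p)-S);return RT.T@e-[0,0,-.062]   # x,y offset of axis, z=-d
E
python3 - <<'E'
from h import *
arm.movep(at(.09),O);arm.line_to(at(.05),O,feed=.1);arm.hold(.3)
p=arm.read_eef_pos();R=Rn.from_quat(arm.read_tool_rot()).as_matrix();print('rel',rel(p).round(4),'ang',np.arccos(-R[:,2]@n),arm.read_time_s(),arm.read_ft_force())
im,d,_=snap('wrist','w3');q=load('w3');P=pts(q);L=(P-p)@R
for k in ((.03,.04),(.045,.055),(.055,.0615)):
    m=(abs(L[...,0])<.03)&(abs(L[...,1])<.03)&(L[...,2]>k[0])&(L[...,2]<k[1]);s=L[m];print('coupler',len(s),s.min(0).round(4),s.max(0).round(4))
hsv=cv2.cvtColor(im,cv2.COLOR_RGB2HSV)
b=(hsv[...,1]>110)&(hsv[...,0]>8)&(hsv[...,0]<32)&(abs(L[...,0])<.03)&(abs(L[...,1])<.03)&(L[...,2]>.085)&(L[...,2]<.115)
s=L[b];print('brass',len(s),s.min(0).round(4),s.max(0).round(4))
if len(s)>10:
  from scipy.optimize import least_squares
  t=s[s[:,2]>.092];r=least_squares(lambda a:np.hypot(t[:,0]-a[0],t[:,1]-a[1])-.0075,[0,0],loss='soft_l1',f_scale=.0005);print('axis in tool',r.x,len(t),np.sqrt(np.mean(r.fun**2)))
cv2.imwrite('pics/crop_w3.png',cv2.resize(im[80:290,140:420],(800,600),interpolation=2)[:,:,::-1])
E
```

```text
rel [ 0.0004  0.0001 -0.0505] ang 0.0010585582002700276 9.2083 [ 0.56737528  0.02354307 -0.77989915]
coupler 558 [ 0.0018 -0.0164  0.03  ] [0.0165 0.0154 0.04  ]
coupler 176 [ 0.0042 -0.0165  0.045 ] [0.0161 0.0153 0.055 ]
coupler 160 [ 0.0041 -0.0159  0.055 ] [0.0162 0.0158 0.0614]
brass 29 [ 0.0027 -0.0064  0.1022] [0.0061 0.005  0.11  ]
axis in tool [-0.00153099 -0.00040513] 29 0.00012597678794299674
```

```bash
sleep 1
```

```text
(no output)
```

View pics/crop_w3.png

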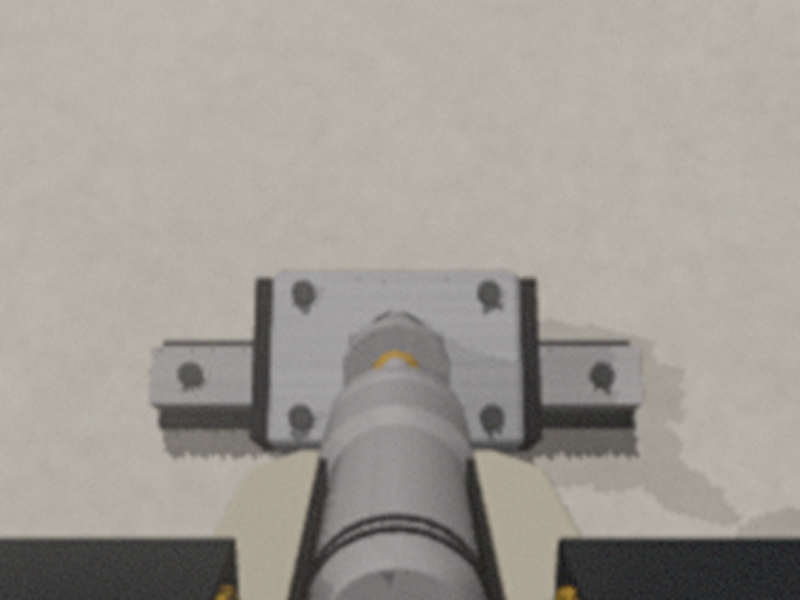

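Well aligned: the nipple (395,360 in the crop) is centred above the coupler at (395,430). In the tool frame the nipple axis is at (-1.5,-0.4) mm and the coupler axis at about (-0.6,-0.4) mm, so I shift -0.9 mm in tool x and press.

Run:
```python
from h import *
off=(-.0009,0)
def rep(s):
    f=np.array(arm.read_ft_force());p=arm.read_eef_pos();print(s,'rel mm',(rel(p)*1000).round(2),'F tool',(RT.T@f).round(1),'grip',arm.read_gripper_force(),'t',round(arm.read_time_s(),2))
arm.line_to(at(.036,off),O,feed=.05);rep('36')
r=arm.line_to(at(.017,off),O,feed=.03,f_stop=12);rep(r)
if not r:
    for d in(.010,.006,.003,.001):
        r=arm.line_to(at(d,off),O,feed=.02,f_stop=45);rep((d,r))
        if r:break
```

```text
36 rel mm [ -1.41  -0.2  -35.49] F tool [-1.7 -0.4  1.8] grip 59.99962091445923 t 9.69
False rel mm [ -0.88  -0.02 -16.95] F tool [-0.7  0.2  1.9] grip 59.999427795410156 t 10.47
(0.01, False) rel mm [-0.5   0.12 -9.92] F tool [ 2.1 -0.7  4.8] grip 59.99844253063202 t 10.97
(0.006, False) rel mm [-1.    0.07 -5.88] F tool [ 0.8 -0.2  1.2] grip 59.9994957447052 t 11.32
(0.003, False) rel mm [-0.9   0.03 -3.14] F tool [-0.1  0.6 -5.6] grip 60.001943707466125 t 11.62
(0.001, False) rel mm [-0.85  0.   -1.27] F tool [-1.5 -0.6 -8.5] grip 60.00325798988342 t 11.88
```

Run:
```python
from h import *
off=(-.0009,0)
def rep(s):
    f=np.array(arm.read_ft_force());p=arm.read_eef_pos();print(s,'rel mm',(rel(p)*1000).round(2),'F tool',(RT.T@f).round(1),'grip',round(arm.read_gripper_force(),1),'t',round(arm.read_time_s(),2))
for d in(0,-.001,-.002,-.003,-.004):
    r=arm.line_to(at(d,off),O,feed=.01,f_stop=30);arm.hold(.2);rep((d,r))
    if r or (RT.T@np.array(arm.read_ft_force()))[2]<-24:break
```

```text
(0, False) rel mm [-0.85  0.02 -0.43] F tool [ -1.7   0.5 -10.6] grip 60.0 t 12.32
(-0.001, False) rel mm [-0.57 -0.05 -0.32] F tool [ -5.    0.9 -26.4] grip 60.0 t 12.78
```

The force stiffened at d ≈ 0.3 mm: 28 N net, well above the spring's 13 N, so the mouth is home on the flange. I'll check that it stays steady, then hand in.

Run:
```python
from h import *
arm.hold(.6);f=RT.T@np.array(arm.read_ft_force());R=Rn.from_quat(arm.read_tool_rot()).as_matrix()
print((rel(arm.read_eef_pos())*1000).round(2),f.round(1),arm.read_gripper_force(),np.arccos(-R[:,2]@n))
if f[2]<-18: print(arm.hand_in())
```

```text
[-0.58 -0.04 -0.32] [ -4.6   0.7 -26.9] 60.00904083251953 0.0013320695559377693
the job is handed in; nothing more can be done
None
```

The job is handed in: the coupler is off its stand and snapped onto the nipple, and the gripper is still holding it home against the flange (about 28 N push, 60 N grip). The valve pin joint can't be read directly, so I judged "fully home" by the force stiffening at the flange.

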